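# Spindle parts from strip-down rack to assembly rack, in reverse order

## Task

The four spindle parts stand in a row on the plywood strip-down rack in the order in which they came off. Move them to the empty assembly rack in the reverse order, so that the part now furthest left (seen from the robot) ends in the bay furthest right, the second from the left in the second bay from the right, and so on. Set each part down in the middle of its own bay, standing the way up it was found.

Things in the scene. Friction and masses are not known exactly. Their poses are not given: they have to be found in the camera images.
- flange_mid (a point): Turned grey metal flange lying on its face: disc 56 mm across and 12 mm thick with a 30 mm boss on top, 28 mm high over all, 0.3 kg. Point: the middle of the part, half-way up, on its upright axis (z up while it stands as found). 
- sleeve_mid (a point): Plain steel spacer sleeve (short tube) standing on end: 36 mm outside, 22 mm bore, 42 mm high, about 0.12 kg. Point: the middle of the part, half-way up, on its upright axis (z up while it stands as found). 
- nut_mid (a point): Large steel hexagon nut lying flat: 40 mm across flats, 46 mm across corners, 20 mm high, about 0.13 kg. Point: the middle of the part, half-way up, on its upright axis (z up while it stands as found). Its x axis is square to a pair of flats.
- pin_mid (a point): Solid steel stepped pin standing on its thick end: 32 mm diameter up to 22 mm, then 18 mm diameter, 46 mm high over all, about 0.15 kg. Point: the middle of the part, half-way up, on its upright axis (z up while it stands as found). 
- pad_flange: Square black rubber pad, 66 x 66 x 4 mm, fixed on the plywood strip-down rack, on which the flange stands at the start (a grey disc is marked on it). Origin: centre of the pad's underside, 8 mm above the bench; the part stands on its top face, 12 mm above the bench. The pad stays when the part is taken away, so it tells the part's old place in the row.
- pad_sleeve: Square black rubber pad, 66 x 66 x 4 mm, fixed on the plywood strip-down rack, on which the sleeve stands at the start (a grey disc is marked on it). Origin: centre of the pad's underside, 8 mm above the bench; the part stands on its top face, 12 mm above the bench. The pad stays when the part is taken away, so it tells the part's old place in the row.
- pad_nut: Square black rubber pad, 66 x 66 x 4 mm, fixed on the plywood strip-down rack, on which the nut stands at the start (a grey hexagon is marked on it). Origin: centre of the pad's underside, 8 mm above the bench; the part stands on its top face, 12 mm above the bench. The pad stays when the part is taken away, so it tells the part's old place in the row.
- pad_pin: Square black rubber pad, 66 x 66 x 4 mm, fixed on the plywood strip-down rack, on which the stepped pin stands at the start (a grey small disc is marked on it). Origin: centre of the pad's underside, 8 mm above the bench; the part stands on its top face, 12 mm above the bench. The pad stays when the part is taken away, so it tells the part's old place in the row.
- strip_rack: Strip-down rack, full at the start: fixed plywood plate 76 x 308 x 8 mm with four pads in a row, at y = -114, -38, 38 and 114 mm. Origin: centre of its underside, on the bench; x axis across the plate, away from the robot; y axis along the row, to the robot's left (both racks are turned 0.17 to 0.33 rad clockwise seen from above; either may be the nearer).
- build_rack: Assembly rack, empty: fixed grey plate 76 x 308 x 8 mm. Five ribs across it, 4 mm thick, 12 mm high above the plate, part four bays 72 mm wide, open at front and back, each with a dark mat. Origin: centre of the underside, on the bench; x across the plate, away from the robot; y along the row, to the robot's left. Bay centres: x = 0, y = -114, -38, 38, 114 mm; bay floor 8 mm above the bench.
Mind the look-alikes: they are no part of the job. What is shaped like the part that bears sleeve_mid but orange or purple is not meant.

How it is judged:
By the outcome, as a careful person would: the job done as asked, in the order asked, and still so for the second after the job is handed in, with the robot touching nothing.
It also fails if it takes over 83 s, if anything falls off the work surface, if the arm or the gripper's body presses on something with over 40 N, if the wrist force passes 120 N, or if a joint passes its speed limit or range.

## Robot

A 6-joint arm with a two-finger parallel gripper is mounted at the origin on a cart in front of the work surface, level with it; the furniture and walls round the work are solid. World frame = base frame: x ahead of the robot, y to its left, z up, the work surface at z = 0. Lengths are in m, angles in rad, forces in N, time in s.
With the tool pointing down it reaches from about 0.225 to 0.875 m from the base axis. Payload 3.4 kg.
Tool frame: the origin (TCP) lies at the very end of the fingers, on their centre line; the grasp point (between the pads) lies 19 mm behind it; z points along the fingers, y is the line along which they close (so a half turn about z gives the same grasp; the last joint's range is limited). The gripper opens to 85 mm and grips with 20 to 120 N. Pads are 22 mm wide; open, the fingers measure 114 mm over their backs; the gripper's body (76 mm by 85 mm) begins 54 mm behind the grasp point. The pads swing forward as they close: fully open they stand 13 mm farther back than shut.
Start: joints at [-1.301, 0.276, 1.505, -0, 1.361, -0.121], TCP at [0.219, -0.532, 0.201] pointing down, gripper open.
Joint ranges: [-2.89, 2.89], [-0.75, 2.08], [0.22, 2.7], [-1.18, 4.32], [0.11, 2.71], [-2.7, 2.7]. Speed limits (rad/s): [2.57, 2.57, 3.14, 3.14, 3.14, 3.14].

## Interface

Orientations are given as a unit quaternion [w, x, y, z].
In Python, from rig import manip, get_image, camera_info gives the robot as it stands. The module is installed in compiled form; this text tells all that it offers.
- The arm moves only by the shell command python3 -m crank 'ROWS' [FORCE]. ROWS is a JSON object of lists of equal length, an entry for each row: "translation": the shift along the tool's x, y, z in mm, a list of three; "roll": the turn about the tool's z in rad; "fingers": the opening, from 0 (shut) to 1 (fully open). A call has 1 to 8 rows; each row shifts and turns the commanded pose from where the row before left it, along the tool's axes as they then stand; what a row does not reach is not made up. A row lasts 1/10 s, in which the tool goes at most 50 mm and 8.59 degrees, less where a joint would pass 70% of its speed; a pose out of reach is approached as far as the arm can. A call is refused whole if a number of a shift passes 50 or a number of a turn 0.15, either way. A call with a gripper value outside its range is refused whole. The fingers move at their own pace and stop on an object; FORCE is the grip in N (left out, the last holds). Time passes only in rows, so rows that do not move let the fingers close. It gives the time, the measured TCP pose, the force, the opening and the grip force at its end, in the units of the state.
- manip.get_state(): the state, without advancing time (a new reading comes with each control period).
- get_image(name): name is "scene" or "top"; returns the picture (480x640x3 uint8, blue, green, red); there is no depth.
- camera_info(name): a dict with "mtx" (3x3 intrinsics, pixels), "D" ([k1, k2, p1, p2, k3] as OpenCV has them; the pictures are not rectified), "rvec" (rotation vector, rad) and "tvec" (3), from world to camera coordinates, as OpenCV has them. Camera axes: x right, y down, z forward; pixel columns grow to the right and rows downward; lengths in m; the calibration is good to about 2 mm. A picture is of the moment at which its call begins. camera_info takes no time and is no camera call.
- manip.sign_off(): hands the job in; it is judged then, once.
The state is a dict: "clock": time; "qpos": joint angles; "qd": joint speeds; "effort": joint torques, N m; "position": TCP position; "ee_rot": TCP orientation; "contact_force": force on the tool from outside, world axes, zero at the start; "moment": the same for the moment, N m; "width": finger opening in m; "gripper_force": force on a finger pad.
Only numpy, scipy, OpenCV 4.12 (cv2) and the standard library are available. Lean on these libraries where they do the work, as an engineer would, in place of code of your own. Each camera call takes 0.05 s, during which the arm holds its last target. There are 200 camera calls.

## Working session

There is one attempt and no reset: what is moved stays moved. The work goes in short steps, Python scripts to look and compute and a shell command to move; the robot and the scene stay as the last step left them, time stands still between calls to the robot, and variables do not carry over. Pictures are saved under pics/ and viewed, at most 14 in all, crops included, and the job is handed in when it is done.

```bash
mkdir -p pics; python3 - <<'E'
from rig import manip,get_image,camera_info
import cv2
for n in("scene","top"):
    cv2.imwrite(f"pics/{n}0.png",get_image(n)); c=camera_info(n); print(n,c)
s=manip.get_state(); print(s)
E
```

```text
scene {'mtx': array([[453.47797893,   0.        , 323.99691075],
       [  0.        , 453.47797893, 231.1739741 ],
       [  0.        ,   0.        ,   1.        ]]), 'D': array([-0.11103052,  0.        ,  0.        ,  0.        ,  0.        ]), 'rvec': array([ 1.30255957, -2.04134904,  1.08883362]), 'tvec': array([0.50191725, 0.19392178, 0.69301966])}
top {'mtx': array([[553.78904047,   0.        , 325.36202829],
       [  0.        , 553.78904047, 234.04769822],
       [  0.        ,   0.        ,   1.        ]]), 'D': array([-0.00214786,  0.        ,  0.        ,  0.        ,  0.        ]), 'rvec': array([ 2.14543356, -2.15090746,  0.15023269]), 'tvec': array([0.35361893, 0.43159871, 0.96496735])}
{'clock': 0.1, 'qpos': array([-1.30102662e+00,  2.76511817e-01,  1.50599404e+00, -7.29625319e-07,
        1.36070298e+00, -1.20984018e-01]), 'qd': array([-0.00247633, -0.00260558, -0.00436117,  0.00040463, -0.00027618,
        0.00022875]), 'effort': array([ 5.21462043e-04, -4.17702699e+01, -2.46406031e+01, -1.33490280e-04,
        5.83655928e-03,  1.65815828e-05]), 'position': array([ 0.21887416, -0.53115659,  0.2006426 ]), 'ee_rot': array([-8.05832340e-04,  9.80974242e-01,  1.94136251e-01, -6.04167123e-05]), 'contact_force': array([-0.22046462,  0.22333994, -0.82425909]), 'moment': array([ 0.04335676, -0.0008434 , -0.01819456]), 'gripper_force': 0.0, 'width': 0.08522390031865347}
```

View pics/top0.png

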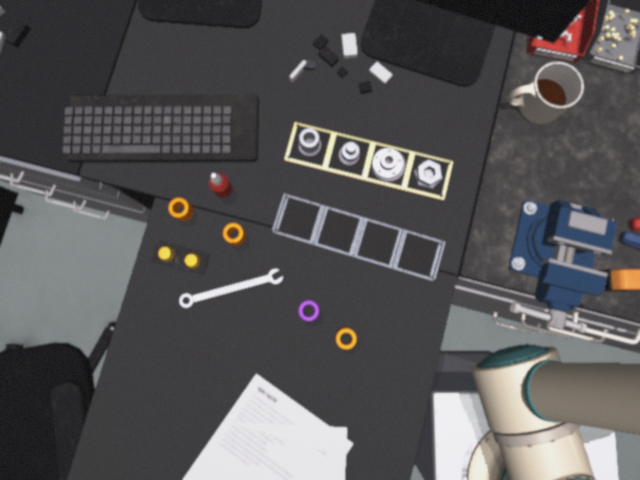

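View pics/scene0.png

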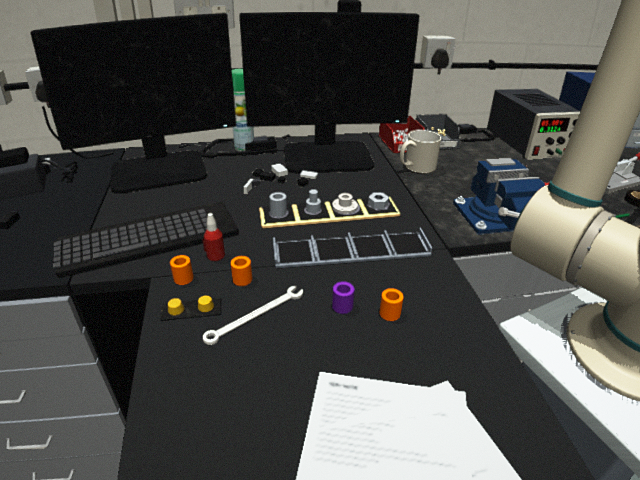

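Row from left to right: sleeve (309,142), pin (349,152), flange (389,163), nut (429,174). The build rack is nearer, with corners about (283,196) to (438,277).

```bash
cat > h.py <<'E'
import numpy as np,cv2
from scipy.spatial.transform import Rotation as R
from rig import manip,get_image,camera_info
def ray(n,px,z):
    c=camera_info(n);u=cv2.undistortPoints(np.array(px,float).reshape(-1,1,2),c["mtx"],c["D"]).reshape(-1,2)
    M=cv2.Rodrigues(c["rvec"])[0];o=-M.T@c["tvec"];d=np.c_[u,np.ones(len(u))]@M
    return o+d*((z-o[2])/d[:,2])[:,None]
def proj(n,p):
    c=camera_info(n);return cv2.projectPoints(np.array(p,float),c["rvec"],c["tvec"],c["mtx"],c["D"])[0].reshape(-1,2)
def rack(cx,cy,a,pts):
    pts=np.array(pts,float);M=R.from_euler('z',a).as_matrix();return pts@M.T+[cx,cy,0]
def go(x,y,z,yaw=None):
    "print remaining shift in tool axes (mm) and roll so that tool y lies along world angle yaw (mod pi)"
    s=manip.get_state();w,*v=s["ee_rot"];r=R.from_quat([*v,w])
    Y=r.as_matrix()[:,1];roll=0
    if yaw is not None: roll=-((yaw-np.arctan2(Y[1],Y[0])+np.pi/2)%np.pi-np.pi/2)
    d=r.inv().apply(np.array([x,y,z])-s["position"])*1000
    d2=(r*R.from_euler('z',roll)).inv().apply(np.array([x,y,z])-s["position"])*1000
    print("t",round(float(s["clock"]),2),"pos",(s["position"]*1000).round(1),"shift",d.round(1),"roll",round(roll,3),"shift after roll",d2.round(1),"F",s["contact_force"].round(1),"w",round(s["width"]*1000,1),"q6",s["qpos"][5].round(2))
E
python3 - <<'E'
from h import *
im=cv2.imread("pics/top0.png");hsv=cv2.cvtColor(im,cv2.COLOR_BGR2HSV)
m=((hsv[...,0]>18)&(hsv[...,0]<38)&(hsv[...,1]>40)&(hsv[...,2]>110)).astype('u1');m[:,:270]=0;m[:110]=0;m[210:]=0;m[:,470:]=0
r=[]
b=cv2.boxPoints(cv2.minAreaRect(np.argwhere(m)[:,::-1].astype(np.float32)));print("strip",b)
w=ray("top",b,.008);print(w.round(4),w.mean(0))
g=(im.min(2)>75).astype('u1');k=np.zeros_like(g);cv2.fillPoly(k,[np.array([[268,188],[450,230],[450,290],[262,240]])],1);g&=k
n,l,st,_=cv2.connectedComponentsWithStats(g);g=(l==1+st[1:,4].argmax())
b=cv2.boxPoints(cv2.minAreaRect(np.argwhere(g)[:,::-1].astype(np.float32)));print("build",b)
w2=ray("top",b,.014);print(w2.round(4),w2.mean(0))
for q in(w,w2):
    e=[q[(i+1)%4]-q[i] for i in range(4)];print([ (round(float(np.hypot(*v[:2])),4),round(float(np.arctan2(v[1],v[0])),3)) for v in e])
c=im[105:290,255:465];cv2.imwrite("pics/crop.png",cv2.resize(c,None,fx=3.2,fy=3.2,interpolation=cv2.INTER_CUBIC))
E
```

```text
strip [[282.6471  160.41177]
 [292.76477 119.94119]
 [454.4118  160.35297]
 [444.29413 200.82355]]
[[0.5753 0.4322 0.008 ]
 [0.6541 0.4137 0.008 ]
 [0.5745 0.1104 0.008 ]
 [0.4973 0.1318 0.008 ]] [0.57532115 0.27204957 0.008     ]
build [[269.3945  233.01837]
 [282.05502 190.81653]
 [447.37613 240.41284]
 [434.7156  282.6147 ]]
[[0.437  0.4549 0.014 ]
 [0.5158 0.4324 0.014 ]
 [0.4225 0.1299 0.014 ]
 [0.3458 0.1553 0.014 ]] [0.43026546 0.29312704 0.014     ]
[(0.081, -0.23), (0.3137, -1.827), (0.0801, 2.87), (0.3104, 1.317)]
[(0.0819, -0.278), (0.3165, -1.87), (0.0808, 2.822), (0.3131, 1.275)]
```

View pics/crop.png

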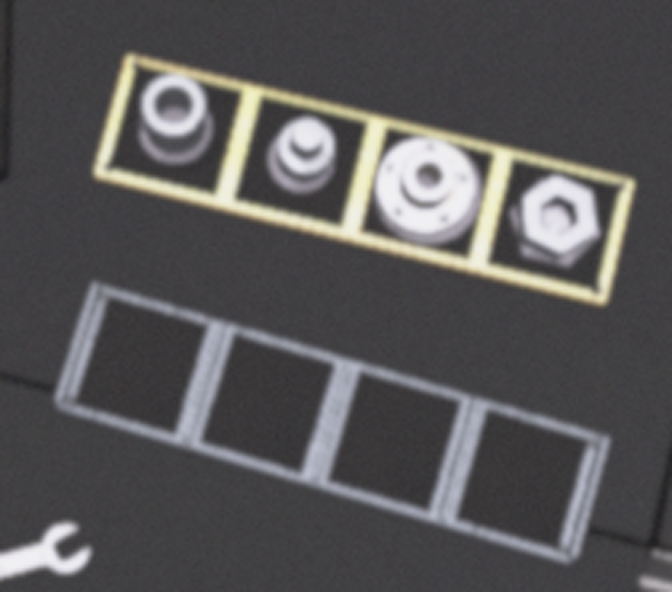

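Crop: strip corners (128,54),(634,179),(606,303),(95,178); build corners (94,283),(609,437),(576,562),(57,404); part tops at (174,105), (306,140), (429,177), (559,214).

```bash
python3 - <<'E'
from h import *
from scipy.optimize import least_squares
cv=lambda p:(np.array(p,float)+.5)/3.2-.5+[255,105]
S=cv([(128,54),(634,179),(606,303),(95,178)]);B=cv([(94,283),(609,437),(576,562),(57,404)])
X=[.038,.038,-.038,-.038];Y=[.154,-.154,-.154,.154]
out={}
for n,px,z in(("strip",S,[.008]*4),("build",B,[.020,.006,.006,.020])):
    m=np.c_[X,Y,z];f=least_squares(lambda p:(proj("top",rack(*p,m))-px).ravel(),[.5,.28,-.25]);print(n,f.x.round(4),f.fun.round(1));out[n]=f.x
    print(rack(*f.x,[(0,y,0) for y in(.114,.038,-.038,-.114)]).round(4)[:,:2])
for nm,p,z in(("sleeve",(174,105),.054),("pin",(306,140),.058),("flange",(429,177),.040),("nut",(559,214),.032)): print(nm,ray("top",cv([p]),z).round(4))
c=camera_info("top");print("cam",-cv2.Rodrigues(c["rvec"])[0].T@c["tvec"])
h=ray("top",cv([(557,175),(599,216),(579,257),(538,252),(517,213),(524,184)][:6]),.032);print(h.round(4)) 
im=cv2.imread("pics/top0.png",0)[155:192,412:446];cv2.imwrite("pics/nut.png",cv2.resize(im,None,fx=14,fy=14,interpolation=cv2.INTER_CUBIC))
x,y=ray("top",cv([(174,105)]),.054)[0][:2];go(x,y,.15,out["strip"][2])
E
```

```text
strip [ 0.5752  0.2712 -0.251 ] [-0.4  0.4  0.4  0.2  0.4 -0.  -0.4 -0.6]
[[0.6035 0.3817]
 [0.5846 0.308 ]
 [0.5658 0.2344]
 [0.5469 0.1608]]
build [ 0.4307  0.2908 -0.2919] [ 0.5 -0.7  0.1 -0.4 -0.3  0.3 -0.3  0.8]
[[0.4635 0.4   ]
 [0.4416 0.3272]
 [0.4197 0.2544]
 [0.3979 0.1816]]
sleeve [[0.6048 0.3815 0.054 ]]
pin [[0.583  0.3076 0.058 ]]
flange [[0.5666 0.2372 0.04  ]]
nut [[0.547  0.1626 0.032 ]]
cam [0.2930938  0.35184935 1.01625973]
[[0.5698 0.1631 0.032 ]
 [0.5457 0.1398 0.032 ]
 [0.5219 0.1519 0.032 ]
 [0.5248 0.1751 0.032 ]
 [0.5476 0.1865 0.032 ]
 [0.5646 0.1821 0.032 ]]
t 0.1 pos [ 218.9 -531.2  200.6] shift [ 704.4 -696.8   51.9] roll -0.929 shift after roll [979.8 147.2  51.9] F [-0.2  0.2 -0.8] w 85.2 q6 -0.12
```

View pics/nut.png

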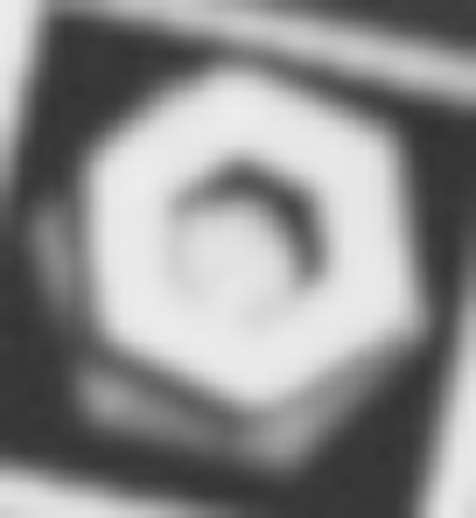

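The parts sit on their pad centres within about 2 mm, and the sizes check out. I'll lift, roll and cross high over the vise.

```bash
python3 -m crank '{"translation":[[0,0,-14],[0,0,-14],[0,0,-14],[0,0,-14],[0,0,-14],[0,0,-14],[0,0,-14]],"roll":[-0.133,-0.133,-0.133,-0.133,-0.133,-0.132,-0.132],"fingers":[1,1,1,1,1,1,1]}' 40
python3 -m crank '{"translation":[[40,6,0],[40,6,0],[40,6,0],[40,6,0],[40,6,0],[40,6,0],[40,6,0],[40,6,0]],"roll":[0,0,0,0,0,0,0,0],"fingers":[1,1,1,1,1,1,1,1]}'
python3 -m crank '{"translation":[[40,6,0],[40,6,0],[40,6,0],[40,6,0],[40,6,0],[40,6,0],[40,6,0],[40,6,0]],"roll":[0,0,0,0,0,0,0,0],"fingers":[1,1,1,1,1,1,1,1]}'
python3 - <<'E'
from h import *
cn=np.array([(235,65),(405,140),(425,330),(250,410),(95,310),(85,165)],float)
w=ray("top",(cn+.5)/14-.5+[412,155],.032);print(w.mean(0));
for i in range(6):
    e=w[(i+1)%6]-w[i];print(round(np.hypot(*e[:2])*1000,1),round(np.arctan2(e[1],e[0])%(np.pi/3),3))
go(.6048,.3815,.15,-.251)
E
```

```text
clock: 0.8
position: [0.219, -0.5313, 0.2994]
ee_rot: [-0.001, 0.788, 0.615, 0.0]
contact_force: [-0.1, 0.2, -0.3]
width: 0.0854
gripper_force: 0.0
clock: 1.6
position: [0.3451, -0.2319, 0.2991]
ee_rot: [-0.0, 0.79, 0.613, 0.0]
contact_force: [0.7, -0.4, 0.7]
width: 0.0854
gripper_force: 0.0
clock: 2.4
position: [0.4711, 0.0661, 0.2991]
ee_rot: [-0.0, 0.79, 0.613, -0.0]
contact_force: [0.3, -0.5, 0.0]
width: 0.0856
gripper_force: 0.0
[0.54716457 0.16258884 0.032     ]
24.1 0.09
25.5 0.071
25.4 0.954
23.9 0.977
19.4 0.041
24.0 0.067
t 2.4 pos [471.1  66.1 299.1] shift [338.7  51.4 148.9] roll 0.0 shift after roll [338.8  51.2 148.9] F [ 0.3 -0.5  0. ] w 85.6 q6 0.24
```

```bash
python3 -m crank '{"translation":[[42,6,0],[42,6,0],[42,6,0],[42,6,10],[42,7,20],[42,7,35],[42,7,42],[44,6,42]],"roll":[0,0,0,0,0,0,0,0],"fingers":[1,1,1,1,1,1,1,1]}'
python3 - <<'E'
from h import *
cv2.imwrite("pics/a.png",get_image("top")[80:300,230:500].repeat(2,0).repeat(2,1)); go(.6048,.3815,.024,-.251)
E
```

```text
clock: 3.2
position: [0.5971, 0.363, 0.1662]
ee_rot: [0.0, 0.79, 0.613, -0.0]
contact_force: [0.2, 0.5, -0.5]
width: 0.0854
gripper_force: 0.0
t 3.25 pos [595.9 367.6 157.9] shift [ 15.9   6.4 133.8] roll 0.002 shift after roll [ 15.9   6.4 133.8] F [ 2.   3.3 -4.8] w 85.3 q6 0.7
```

View pics/a.png

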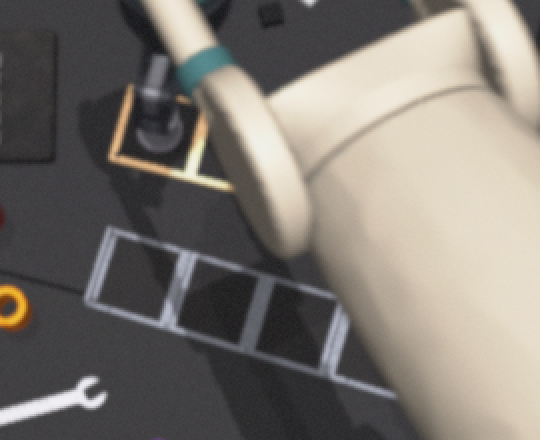

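The top view shows the gripper over the sleeve pad, though the arm still lags a little. I'll settle partway down and check.

```bash
python3 -m crank '{"translation":[[0,0,30],[0,0,30],[0,0,0],[0,0,0]],"roll":[0,0,0,0],"fingers":[1,1,1,1]}'
python3 - <<'E'
from h import *
cv2.imwrite("pics/b.png",get_image("scene")[150:300,220:440].repeat(3,0).repeat(3,1)); go(.6048,.3815,.022,-.251)
E
```

```text
clock: 3.65
position: [0.5966, 0.3614, 0.1079]
ee_rot: [-0.0, 0.79, 0.613, -0.001]
contact_force: [0.8, 0.3, 1.0]
width: 0.0852
gripper_force: 0.0
t 3.7 pos [597.6 361.8 109.4] shift [20.8  2.  87.4] roll -0.0 shift after roll [20.8  2.  87.4] F [ 0.1 -0.   0.7] w 85.4 q6 0.7
```

View pics/b.png

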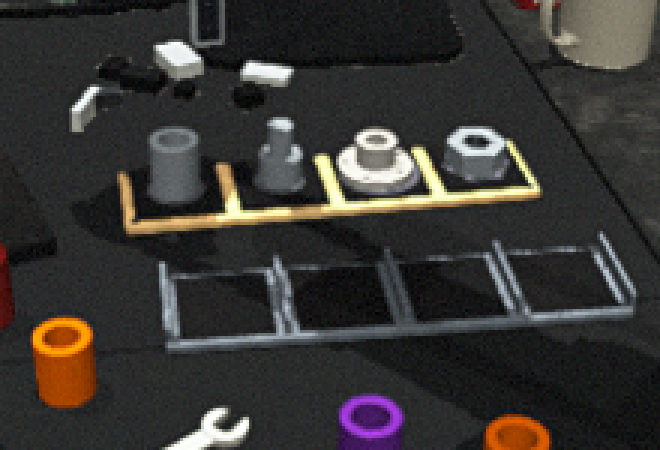

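```bash
python3 - <<'E'
from h import *
im=get_image("scene");p=manip.get_state()["position"];print(p,proj("scene",[p,[.6048,.3815,.012],[.6048,.3815,.054]]))
cv2.imwrite("pics/c.png",im); go(.6048,.3815,.022,-.251)
c=camera_info("scene");print("cam",-cv2.Rodrigues(c["rvec"])[0].T@c["tvec"])
E
```

```text
[0.59805061 0.36204006 0.1101988 ] [[285.47079407 171.54697529]
 [277.29753224 211.97245865]
 [276.55944139 195.37382893]]
t 3.75 pos [598.1 362.  110.2] shift [20.3  1.5 88.2] roll -0.0 shift after roll [20.3  1.5 88.2] F [ 0.5 -0.6  0.8] w 85.4 q6 0.7
cam [-0.19510875  0.66106761  0.54288582]
```

View pics/c.png

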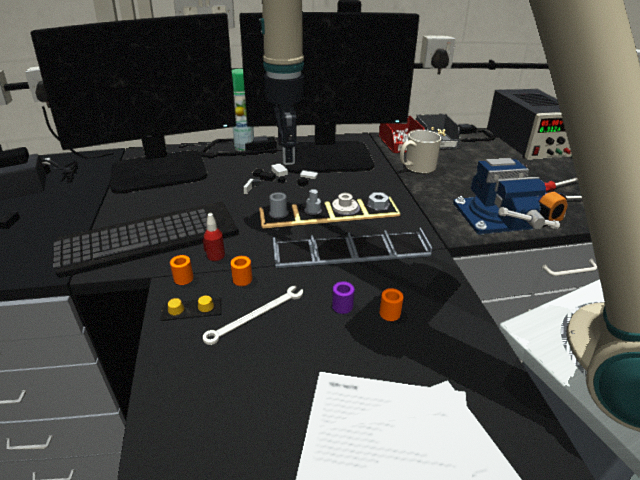

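The fingertips are at (288,160), as projected; the sleeve base is at (277,212). Correcting by 20 mm and descending.

```bash
python3 -m crank '{"translation":[[10,1,0],[10,0.5,0],[0,0,15],[0,0,15],[0,0,0],[0,0,0]],"roll":[0,0,0,0,0,0],"fingers":[1,1,1,1,1,1]}'
python3 - <<'E'
from h import *
go(.6048,.3815,.022,-.251)
E
```

```text
clock: 4.35
position: [0.6036, 0.3814, 0.0786]
ee_rot: [0.0, 0.79, 0.613, 0.0]
contact_force: [-0.2, -0.1, -0.0]
width: 0.0854
gripper_force: 0.0
t 4.35 pos [603.6 381.4  78.6] shift [ 0.4  1.1 56.6] roll 0.0 shift after roll [ 0.4  1.1 56.6] F [-0.2 -0.1 -0. ] w 85.4 q6 0.72
```

```bash
python3 -m crank '{"translation":[[0,1,15],[0,0,15],[0,0,14],[0,0,12],[0,0,0],[0,0,0]],"roll":[0,0,0,0,0,0],"fingers":[1,1,1,1,1,1]}'
python3 -m crank '{"translation":[[0,0,0],[0,0,0],[0,0,0],[0,0,0],[0,0,0],[0,0,0],[0,0,0],[0,0,0]],"roll":[0,0,0,0,0,0,0,0],"fingers":[0.3,0.3,0.2,0.2,0.2,0.2,0.2,0.2]}' 40
```

```text
clock: 4.95
position: [0.6041, 0.3803, 0.0215]
ee_rot: [-0.0, 0.79, 0.613, -0.0]
contact_force: [-0.3, 0.2, 0.2]
width: 0.0853
gripper_force: 0.0
clock: 5.75
position: [0.6037, 0.3812, 0.0243]
ee_rot: [-0.001, 0.79, 0.613, 0.0]
contact_force: [-3.7, 0.8, 7.6]
width: 0.0172
gripper_force: 4.0
```

Width 17 mm is not 36 mm, so I'll look before moving.

```bash
python3 - <<'E'
from h import *
a=get_image("scene")[130:240,220:420].repeat(4,0).repeat(4,1);cv2.imwrite("pics/d.png",a); go(.6048,.3815,.022,-.251)
E
```

```text
t 5.8 pos [603.7 381.2  24.4] shift [0.6 1.  2.4] roll -0.0 shift after roll [0.6 1.  2.4] F [-3.5 -1.   8.7] w 17.0 q6 0.72
```

View pics/d.png

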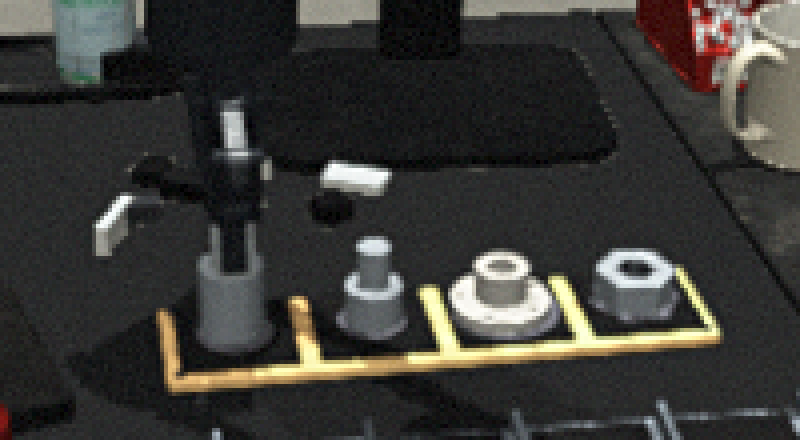

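```bash
python3 - <<'E'
from h import *
a=cv2.resize(get_image("scene")[150:225,240:315],(560,560),interpolation=cv2.INTER_CUBIC);cv2.imwrite("pics/e.png",cv2.convertScaleAbs(a,alpha=1.8,beta=20))
p=np.array([.6037,.3812,.0244]);print((proj("scene",[p,p+[0,0,.019],[.6048,.3815,.012],[.6048,.3815,.054]])-[240,150])*560/75)
E
```

```text
[[279.17223971 428.3292886 ]
 [276.69987615 372.18591382]
 [278.48824069 462.72769127]
 [272.97716238 338.791256  ]]
```

View pics/e.png

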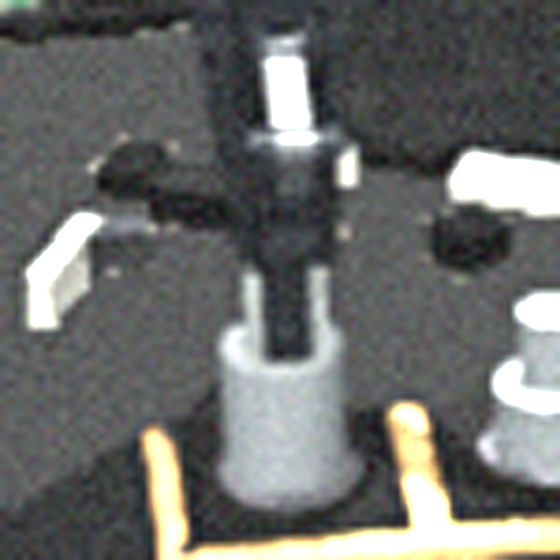

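The near finger appears to end at the sleeve's rim, about 27 mm higher than the TCP reading implies. I'll lift clear and compare the tips in both cameras.

```bash
python3 -m crank '{"translation":[[0,0,-15],[0,0,-20],[0,0,-20],[0,0,-25],[0,0,0],[0,0,0]],"roll":[0,0,0,0,0,0],"fingers":[0.2,0.2,0.2,0.2,0.2,0.2]}'
python3 - <<'E'
from h import *
p=manip.get_state()["position"];print(p)
o=[]
for n in("scene","top"):
    im=get_image(n);u=proj(n,[p])[0];x,y=int(u[0])-40,int(u[1])-60
    a=cv2.resize(im[y:y+100,x:x+80],(400,500),interpolation=cv2.INTER_CUBIC);a=cv2.convertScaleAbs(a,alpha=2,beta=30)
    for q,c in((p,(0,0,255)),(p+[0,0,.03],(0,255,0)),([.6048,.3815,.054],(255,0,255))):
        v=(proj(n,[q])[0]-[x,y])*5;cv2.circle(a,(int(v[0]),int(v[1])),4,c,1)
    o.append(a)
cv2.imwrite("pics/f.png",np.hstack(o))
go(.6048,.3815,.022,-.251)
E
```

```text
clock: 6.45
position: [0.6048, 0.3806, 0.1033]
ee_rot: [0.0, 0.79, 0.613, 0.001]
contact_force: [-0.1, -0.6, -1.1]
width: 0.017
gripper_force: 0.0
[0.6048111  0.38058425 0.10327403]
t 6.55 pos [603.6 380.  101.2] shift [ 1.9  0.9 79.2] roll -0.0 shift after roll [ 1.9  0.9 79.2] F [ 0.3  0.9 -1.2] w 16.9 q6 0.72
```

View pics/f.png

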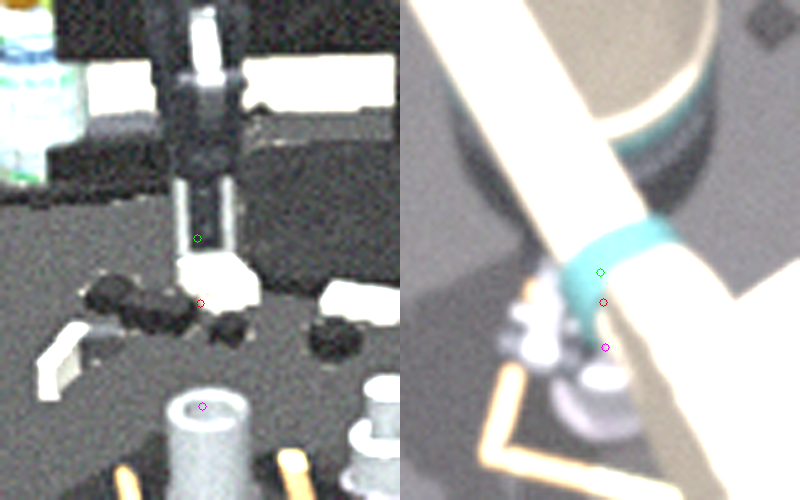

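Scene view: tips at (205,255) against the projected TCP (200,303), so they sit well above it. In the top view the sleeve also looks offset. I'll check whether the top camera's calibration still holds and view it whole.

```bash
python3 - <<'E'
from h import *
c=camera_info("top");print(c["rvec"],c["tvec"])
im=get_image("top");o=cv2.imread("pics/top0.png")
for r in((slice(180,320),slice(130,300)),(slice(330,470),slice(170,360)),(slice(90,165),slice(60,260))):
    print(cv2.phaseCorrelate(cv2.cvtColor(o[r],6).astype(float),cv2.cvtColor(im[r],6).astype(float)))
p=manip.get_state()["position"];print(p,proj("top",[p,p+[0,0,.03],[.6048,.3815,.054],[.6048,.3815,.012],rack(.5752,.2712,-.251,[(-.038,.154,.008)])[0]]))
a=cv2.convertScaleAbs(cv2.resize(im[60:260,230:450],None,fx=3.4,fy=2.95,interpolation=cv2.INTER_CUBIC),alpha=1.5,beta=20);cv2.imwrite("pics/g.png",a[:590])
E
```

```text
[ 2.14543356 -2.15090746  0.15023269] [0.35361893 0.43159871 0.96496735]
((-0.02305925531162245, -0.0069284885339016), 0.9977464789266002)
((0.285939729865035, 0.003442133474692355), 0.526541108151519)
((0.04733784999847046, 0.5024971916685246), 1.0488271972090555)
[0.60347882 0.37992735 0.10079394] [[309.09535633 129.66733635]
 [308.55186021 123.771081  ]
 [309.00556059 137.45593984]
 [309.68373863 144.4622427 ]
 [283.95175743 159.70526725]]
```

View pics/g.png

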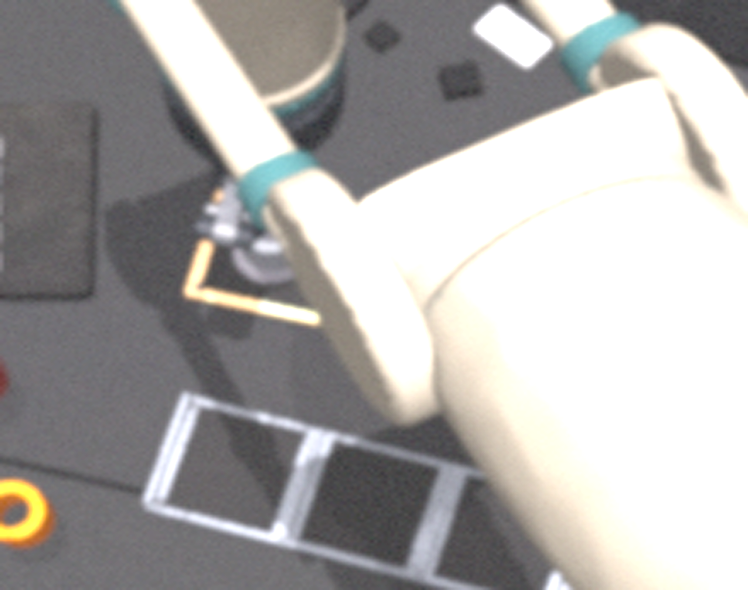

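The cameras are unchanged and the sleeve is undisturbed. The tips ran about 30 mm above the reading, so they closed over the rim. I'll open, go lower (TCP reading 8 mm, which is safe either way) and close again.

```bash
python3 -m crank '{"translation":[[2,1,0],[0,0,0],[0,0,0],[0,0,15],[0,0,20],[0,0,20],[0,0,0],[0,0,0]],"roll":[0,0,0,0,0,0,0,0],"fingers":[1,1,1,1,1,1,1,1]}'
python3 -m crank '{"translation":[[0,0,14],[0,0,14],[0,0,10],[0,0,0],[0,0,0]],"roll":[0,0,0,0,0],"fingers":[1,1,1,1,1]}'
python3 -m crank '{"translation":[[0,0,0],[0,0,0],[0,0,0],[0,0,0],[0,0,0],[0,0,0]],"roll":[0,0,0,0,0,0],"fingers":[0.36,0.36,0.36,0.36,0.36,0.36]}' 40
python3 - <<'E'
from h import *
go(.6048,.3815,.008,-.251);print(manip.get_state()["gripper_force"])
E
```

```text
clock: 7.4
position: [0.6057, 0.3821, 0.047]
ee_rot: [-0.0, 0.79, 0.613, -0.0]
contact_force: [0.7, 0.1, -0.1]
width: 0.0853
gripper_force: 0.0
clock: 7.9
position: [0.6055, 0.382, 0.0086]
ee_rot: [-0.0, 0.79, 0.613, -0.0]
contact_force: [0.1, -0.6, 0.5]
width: 0.0855
gripper_force: 0.0
clock: 8.5
position: [0.6063, 0.3824, 0.01]
ee_rot: [0.0, 0.79, 0.613, 0.001]
contact_force: [-0.2, -0.6, 3.7]
width: 0.0339
gripper_force: 40.2
t 8.5 pos [606.3 382.4  10. ] shift [-1.2 -1.3  2. ] roll 0.0 shift after roll [-1.2 -1.3  2. ] F [-0.2 -0.6  3.7] w 33.9 q6 0.72
40.18731236457825
```

Gripped (34 mm, 40 N). Lifting and heading for the rightmost bay.

```bash
python3 -m crank '{"translation":[[0,0,-10],[0,0,-20],[0,0,-25],[0,0,-25],[0,0,0],[0,0,0]],"roll":[0.02,0.02,0,0,0,0],"fingers":[0.3,0.3,0.3,0.3,0.3,0.3]}'
python3 - <<'E'
from h import *
go(.398,.183,.087,-.292);print(manip.get_state()["gripper_force"])
E
```

```text
clock: 9.1
position: [0.6054, 0.382, 0.089]
ee_rot: [0.0, 0.802, 0.597, -0.0]
contact_force: [0.9, -0.7, -1.3]
width: 0.0335
gripper_force: 40.0
t 9.1 pos [605.4 382.   89. ] shift [-250.2 -141.5    2. ] roll 0.001 shift after roll [-250.3 -141.3    2. ] F [ 0.9 -0.7 -1.3] w 33.5 q6 0.76
40.035004019737244
```

```bash
python3 -m crank '{"translation":[[-15,-8,0],[-31,-17.5,0],[-31,-17.5,0],[-31,-17.5,0],[-31,-17.5,0],[-31,-17.5,0],[-31,-17.5,0],[-31,-17.5,0]],"roll":[0,0,0,0,0,0,0,0],"fingers":[0.3,0.3,0.3,0.3,0.3,0.3,0.3,0.3]}'
python3 -m crank '{"translation":[[-18,-11,0],[0,0,0],[0,0,0],[0,0,0]],"roll":[0,0,0,0],"fingers":[0.3,0.3,0.3,0.3]}'
python3 - <<'E'
from h import *
go(.398,.183,.007,-.292);s=manip.get_state();print(s["gripper_force"])
o=[]
for n in("scene","top"):
    im=get_image(n);u=proj(n,[s["position"]])[0];x,y=int(u[0])-55,int(u[1])-50
    o.append(cv2.convertScaleAbs(cv2.resize(im[y:y+110,x:x+80],(400,550),interpolation=cv2.INTER_CUBIC),alpha=1.6,beta=20))
cv2.imwrite("pics/i.png",np.hstack(o))
E
```

```text
clock: 9.9
position: [0.4113, 0.1959, 0.0873]
ee_rot: [-0.001, 0.802, 0.597, -0.002]
contact_force: [-0.1, -1.0, -1.2]
width: 0.0339
gripper_force: 40.1
clock: 10.3
position: [0.3994, 0.1838, 0.0888]
ee_rot: [0.0, 0.802, 0.597, 0.0]
contact_force: [-0.2, 0.9, -1.1]
width: 0.0339
gripper_force: 40.1
t 10.3 pos [399.4 183.8  88.8] shift [-1.2 -1.1 81.8] roll 0.001 shift after roll [-1.2 -1.1 81.8] F [-0.2  0.9 -1.1] w 33.9 q6 0.56
40.089173913002014
```

View pics/i.png

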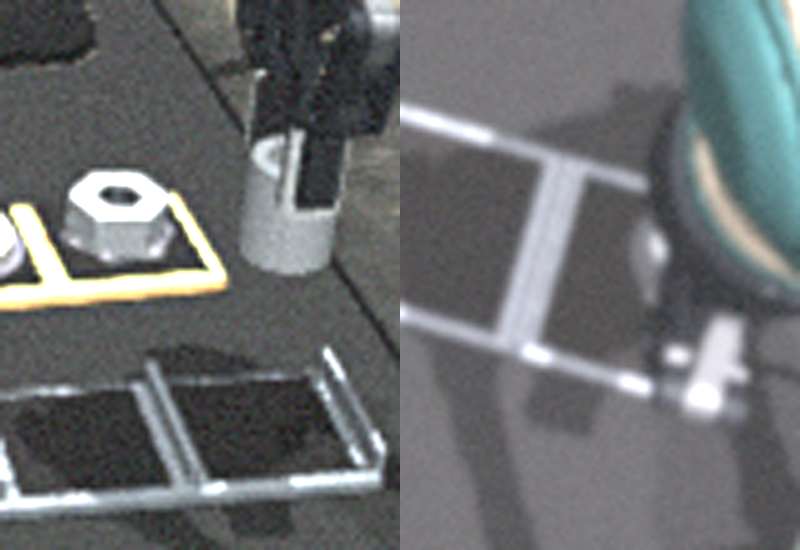

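The sleeve is held upright and centred, with about 20 mm of finger overlap. Lowering it into the rightmost bay.

```bash
python3 -m crank '{"translation":[[-1,-1,20],[0,0,25],[0,0,20],[0,0,10],[0,0,4],[0,0,2],[0,0,0],[0,0,0]],"roll":[0,0,0,0,0,0,0,0],"fingers":[0.3,0.3,0.3,0.3,0.3,0.3,0.3,0.3]}'
python3 - <<'E'
from h import *
go(.398,.183,.007,-.292)
E
```

```text
clock: 11.2
position: [0.398, 0.1828, 0.0088]
ee_rot: [0.0, 0.802, 0.597, 0.001]
contact_force: [-0.5, 0.5, -1.0]
width: 0.0339
gripper_force: 40.1
t 11.2 pos [398.  182.8   8.8] shift [ 0.2 -0.1  1.8] roll 0.001 shift after roll [ 0.2 -0.1  1.8] F [-0.5  0.5 -1. ] w 33.9 q6 0.56
```

```bash
python3 -m crank '{"translation":[[0,0,1.5],[0,0,1],[0,0,0],[0,0,0],[0,0,0],[0,0,0],[0,0,0]],"roll":[0,0,0,0,0,0,0],"fingers":[0.3,0.3,0.3,0.65,0.65,0.65,0.65]}'
python3 -m crank '{"translation":[[0,0,-10],[0,0,-30],[0,0,-35],[0,0,0],[0,0,0]],"roll":[-0.02,-0.02,0,0,0],"fingers":[0.65,0.65,0.65,0.65,0.65]}'
python3 - <<'E'
from h import *
go(.583,.3077,.08,-.251)
E
```

```text
clock: 11.9
position: [0.3972, 0.1825, 0.0056]
ee_rot: [0.0, 0.802, 0.597, -0.0]
contact_force: [-0.3, 0.3, 0.8]
width: 0.0556
gripper_force: 0.0
clock: 12.4
position: [0.3978, 0.1827, 0.0818]
ee_rot: [0.001, 0.79, 0.613, 0.001]
contact_force: [-0.3, -0.7, -0.2]
width: 0.0553
gripper_force: 0.0
t 12.4 pos [397.8 182.7  81.8] shift [167.  148.4   2.3] roll 0.001 shift after roll [167.  148.3   2.3] F [-0.3 -0.7 -0.2] w 55.3 q6 0.52
```

```bash
python3 -m crank '{"translation":[[12,10,0],[24,21,0],[24,21,0],[24,21,0],[24,21,0],[24,21,0],[24,21,0],[11,12,0]],"roll":[0,0,0,0,0,0,0,0],"fingers":[0.65,0.65,0.65,0.65,0.65,0.65,0.65,0.65]}'
python3 -m crank '{"translation":[[0,0,0],[0,0,0],[0,0,0]],"roll":[0,0,0],"fingers":[0.65,0.65,0.65]}'
python3 - <<'E'
from h import *
go(.583,.3077,.010,-.251)
E
```

```text
clock: 13.2
position: [0.5844, 0.3098, 0.0783]
ee_rot: [-0.0, 0.79, 0.613, -0.0]
contact_force: [-0.3, -0.8, -0.7]
width: 0.0552
gripper_force: 0.0
clock: 13.5
position: [0.5806, 0.307, 0.0797]
ee_rot: [-0.0, 0.79, 0.613, -0.001]
contact_force: [-0.2, -0.2, 0.4]
width: 0.0555
gripper_force: 0.0
t 13.5 pos [580.6 307.   79.7] shift [ 1.4  2.3 69.7] roll 0.0 shift after roll [ 1.4  2.3 69.7] F [-0.2 -0.2  0.4] w 55.5 q6 0.63
```

```bash
python3 -m crank '{"translation":[[1,2.5,20],[0,0,25],[0,0,15],[0,0,10],[0,0,0],[0,0,0]],"roll":[0,0,0,0,0,0],"fingers":[0.65,0.65,0.65,0.65,0.65,0.65]}'
python3 -m crank '{"translation":[[0,0,0],[0,0,0],[0,0,0],[0,0,0],[0,0,0],[0,0,0]],"roll":[0,0,0,0,0,0],"fingers":[0.12,0.12,0.12,0.12,0.12,0.12]}' 40
python3 - <<'E'
from h import *
go(.583,.3077,.010,-.251);print(manip.get_state()["gripper_force"])
E
```

```text
clock: 14.1
position: [0.5848, 0.3079, 0.0113]
ee_rot: [0.0, 0.79, 0.613, 0.0]
contact_force: [0.1, 0.9, 0.1]
width: 0.0558
gripper_force: 0.0
clock: 14.7
position: [0.5854, 0.3081, 0.0115]
ee_rot: [0.0, 0.79, 0.613, 0.001]
contact_force: [1.2, 0.2, 5.1]
width: 0.0158
gripper_force: 39.0
t 14.7 pos [585.4 308.1  11.5] shift [-1.  -2.3  1.5] roll 0.0 shift after roll [-1.  -2.3  1.5] F [1.2 0.2 5.1] w 15.8 q6 0.63
39.030545353889465
```

```bash
python3 -m crank '{"translation":[[0,0,-10],[0,0,-20],[0,0,-25],[0,0,-20],[0,0,0],[0,0,0]],"roll":[0.02,0.02,0,0,0,0],"fingers":[0.1,0.1,0.1,0.1,0.1,0.1]}'
python3 - <<'E'
from h import *
go(.4197,.2544,.086,-.292);print(manip.get_state()["gripper_force"])
E
```

```text
clock: 15.3
position: [0.5841, 0.3077, 0.0852]
ee_rot: [-0.0, 0.802, 0.597, -0.0]
contact_force: [-0.8, -0.3, -2.2]
width: 0.0153
gripper_force: 39.1
t 15.3 pos [584.1 307.7  85.2] shift [ -98.3 -142.2   -0.6] roll 0.001 shift after roll [ -98.4 -142.1   -0.6] F [-0.8 -0.3 -2.2] w 15.3 q6 0.67
39.099944829940796
```

```bash
python3 -m crank '{"translation":[[-8,-12,0],[-16,-23,0],[-16,-23,0],[-16,-23,0],[-16,-23,0],[-16,-23,0],[-10,-15,0],[0,0,0]],"roll":[0,0,0,0,0,0,0,0],"fingers":[0.1,0.1,0.1,0.1,0.1,0.1,0.1,0.1]}'
python3 -m crank '{"translation":[[0,0,20],[0,0,20],[0,0,0],[0,0,0]],"roll":[0,0,0,0],"fingers":[0.1,0.1,0.1,0.1]}'
python3 - <<'E'
from h import *
go(.4197,.2544,.0075,-.292)
E
```

```text
clock: 16.1
position: [0.4159, 0.2531, 0.0839]
ee_rot: [-0.001, 0.802, 0.597, -0.003]
contact_force: [0.3, -0.7, -2.2]
width: 0.0158
gripper_force: 39.2
clock: 16.5
position: [0.4209, 0.2548, 0.045]
ee_rot: [-0.0, 0.802, 0.597, -0.001]
contact_force: [0.4, -0.4, -1.3]
width: 0.0151
gripper_force: 39.1
t 16.5 pos [420.9 254.8  45. ] shift [-0.7 -1.  37.5] roll 0.001 shift after roll [-0.7 -1.  37.5] F [ 0.4 -0.4 -1.3] w 15.1 q6 0.69
```

```bash
python3 -m crank '{"translation":[[-1,-1,15],[0,0,13],[0,0,5],[0,0,3],[0,0,1],[0,0,0],[0,0,0]],"roll":[0,0,0,0,0,0,0],"fingers":[0.1,0.1,0.1,0.1,0.1,0.1,0.1]}'
python3 - <<'E'
from h import *
go(.4197,.2544,.0075,-.292)
E
```

```text
clock: 17.2
position: [0.4198, 0.2543, 0.0091]
ee_rot: [0.0, 0.802, 0.597, 0.001]
contact_force: [-0.6, -0.8, -1.4]
width: 0.0158
gripper_force: 39.2
t 17.2 pos [419.8 254.3   9.1] shift [ 0.1 -0.1  1.6] roll 0.001 shift after roll [ 0.1 -0.1  1.6] F [-0.6 -0.8 -1.4] w 15.8 q6 0.69
```

```bash
python3 -m crank '{"translation":[[0,0,1.5],[0,0,1],[0,0,0],[0,0,0],[0,0,0],[0,0,0],[0,0,0]],"roll":[0,0,0,0,0,0,0],"fingers":[0.1,0.1,0.1,0.5,0.6,0.65,0.65]}'
python3 -m crank '{"translation":[[0,0,-10],[0,0,-30],[0,0,-35],[0,0,0],[0,0,0]],"roll":[-0.02,-0.02,0,0,0],"fingers":[0.65,0.65,0.65,0.65,0.65]}'
python3 - <<'E'
from h import *
go(.5662,.236,.08,-.251)
E
```

```text
clock: 17.9
position: [0.4193, 0.254, 0.006]
ee_rot: [0.0, 0.802, 0.597, -0.0]
contact_force: [-0.0, 0.6, -0.8]
width: 0.0559
gripper_force: 0.0
clock: 18.4
position: [0.4199, 0.2543, 0.0823]
ee_rot: [0.0, 0.79, 0.613, 0.001]
contact_force: [-0.3, -0.2, -0.1]
width: 0.0553
gripper_force: 0.0
t 18.4 pos [419.9 254.3  82.3] shift [ 18.5 146.2   2.6] roll 0.001 shift after roll [ 18.5 146.2   2.6] F [-0.3 -0.2 -0.1] w 55.3 q6 0.65
```

```bash
python3 -m crank '{"translation":[[1,10,0],[3,24,0],[3,24,0],[3,24,0],[3,24,0],[3,24,0],[2.5,16,0],[0,0,0]],"roll":[0,0,0,0,0,0,0,0],"fingers":[0.65,0.65,0.65,0.65,0.65,0.65,0.65,0.65]}'
python3 -m crank '{"translation":[[0,0,20],[0,0,20],[0,0,0],[0,0,0]],"roll":[0,0,0,0],"fingers":[0.65,0.65,0.65,0.65]}'
python3 - <<'E'
from h import *
go(.5662,.236,-.005,-.251)
E
```

```text
clock: 19.2
position: [0.5676, 0.2349, 0.0793]
ee_rot: [0.0, 0.79, 0.613, -0.0]
contact_force: [-0.3, -0.8, 0.0]
width: 0.0559
gripper_force: 0.0
clock: 19.6
position: [0.5641, 0.2356, 0.0405]
ee_rot: [-0.0, 0.79, 0.613, -0.001]
contact_force: [0.1, -0.4, -0.1]
width: 0.0557
gripper_force: 0.0
t 19.6 pos [564.1 235.6  40.5] shift [ 1.   2.  45.5] roll 0.0 shift after roll [ 1.   2.  45.5] F [ 0.1 -0.4 -0.1] w 55.7 q6 0.53
```

```bash
python3 -m crank '{"translation":[[1,1,20],[0,0,15],[0,0,6],[0,0,4],[0,0,0],[0,0,0]],"roll":[0,0,0,0,0,0],"fingers":[0.65,0.65,0.65,0.65,0.65,0.65]}'
python3 -m crank '{"translation":[[0,0,0],[0,0,0],[0,0,0],[0,0,0],[0,0,0],[0,0,0]],"roll":[0,0,0,0,0,0],"fingers":[0.28,0.28,0.28,0.28,0.28,0.28]}' 50
python3 - <<'E'
from h import *
go(.5662,.236,-.005,-.251);print(manip.get_state()["gripper_force"])
E
```

```text
clock: 20.2
position: [0.5672, 0.2367, -0.003]
ee_rot: [0.0, 0.79, 0.613, 0.001]
contact_force: [0.9, 0.0, -0.1]
width: 0.0553
gripper_force: 0.0
clock: 20.8
position: [0.5671, 0.2366, -0.0029]
ee_rot: [0.0, 0.79, 0.613, 0.001]
contact_force: [-1.5, -0.2, 5.1]
width: 0.0274
gripper_force: 49.5
t 20.8 pos [567.1 236.6  -2.9] shift [-0.8 -0.8  2.1] roll -0.0 shift after roll [-0.8 -0.8  2.1] F [-1.5 -0.2  5.1] w 27.4 q6 0.53
49.50744159446913
```

```bash
python3 -m crank '{"translation":[[0,0,-10],[0,0,-20],[0,0,-25],[0,0,-20],[0,0,0],[0,0,0]],"roll":[0.02,0.02,0,0,0,0],"fingers":[0.2,0.2,0.2,0.2,0.2,0.2]}'
python3 - <<'E'
from h import *
go(.4416,.3272,.072,-.292);print(manip.get_state()["gripper_force"])
E
```

```text
clock: 21.4
position: [0.5661, 0.2363, 0.0708]
ee_rot: [-0.0, 0.802, 0.597, -0.0]
contact_force: [-0.5, 0.6, -3.7]
width: 0.0277
gripper_force: 49.9
t 21.4 pos [566.1 236.3  70.8] shift [  51.3 -145.4   -1.2] roll 0.001 shift after roll [  51.2 -145.4   -1.2] F [-0.5  0.6 -3.7] w 27.7 q6 0.57
49.94015778400353
```

```bash
python3 -m crank '{"translation":[[4,-11,0],[8,-23,0],[8,-23,0],[8,-23,0],[8,-23,0],[8,-23,0],[7,-19,0],[0,0,0]],"roll":[0,0,0,0,0,0,0,0],"fingers":[0.2,0.2,0.2,0.2,0.2,0.2,0.2,0.2]}'
python3 -m crank '{"translation":[[0,0,20],[0,0,20],[0,0,0],[0,0,0]],"roll":[0,0,0,0],"fingers":[0.2,0.2,0.2,0.2]}'
python3 - <<'E'
from h import *
go(.4416,.3272,-.007,-.292)
E
```

```text
clock: 22.2
position: [0.4377, 0.3276, 0.0695]
ee_rot: [-0.001, 0.801, 0.598, -0.003]
contact_force: [0.1, -0.7, -1.5]
width: 0.0274
gripper_force: 50.0
clock: 22.6
position: [0.4419, 0.3264, 0.0305]
ee_rot: [-0.0, 0.802, 0.597, -0.001]
contact_force: [0.6, -0.2, -2.3]
width: 0.0273
gripper_force: 50.0
t 22.6 pos [441.9 326.4  30.5] shift [ 0.7 -0.5 37.5] roll 0.001 shift after roll [ 0.7 -0.5 37.5] F [ 0.6 -0.2 -2.3] w 27.3 q6 0.8
```

```bash
python3 -m crank '{"translation":[[1,-0.5,15],[0,0,13],[0,0,5],[0,0,3],[0,0,1],[0,0,0],[0,0,0]],"roll":[0,0,0,0,0,0,0],"fingers":[0.2,0.2,0.2,0.2,0.2,0.2,0.2]}'
python3 -m crank '{"translation":[[0,0,1],[0,0,1],[0,0,0],[0,0,0],[0,0,0],[0,0,0],[0,0,0]],"roll":[0,0,0,0,0,0,0],"fingers":[0.2,0.2,0.2,0.2,0.5,0.65,0.65]}'
python3 -m crank '{"translation":[[0,0,-10],[0,0,-30],[0,0,-35],[0,0,0],[0,0,0]],"roll":[0,0,0,0,0],"fingers":[0.65,0.65,0.65,0.65,0.65]}'
python3 - <<'E'
from h import *
go(.547,.1617,.07,-.50)
E
```

```text
clock: 23.3
position: [0.4426, 0.3282, -0.0053]
ee_rot: [0.0, 0.802, 0.597, 0.001]
contact_force: [-0.2, -0.0, -2.3]
width: 0.0273
gripper_force: 50.0
clock: 24.0
position: [0.4422, 0.3281, -0.008]
ee_rot: [0.0, 0.802, 0.597, 0.0]
contact_force: [-0.7, 0.8, -0.1]
width: 0.0552
gripper_force: 0.0
clock: 24.5
position: [0.4427, 0.3284, 0.0684]
ee_rot: [0.0, 0.802, 0.597, 0.001]
contact_force: [-0.4, -0.4, -0.8]
width: 0.0556
gripper_force: 0.0
t 24.5 pos [442.7 328.4  68.4] shift [-129.7  147.8   -1.6] roll 0.209 shift after roll [-96.2 171.5  -1.6] F [-0.4 -0.4 -0.8] w 55.6 q6 0.8
```

```bash
python3 -m crank '{"translation":[[0,0,0],[0,0,0],[-6,11,0],[-12,22,0],[-14,25,0],[-14,25,0],[-14,25,0],[-14,25,0]],"roll":[0.105,0.104,0,0,0,0,0,0],"fingers":[0.9,0.9,0.9,0.9,0.9,0.9,0.9,0.9]}'
python3 -m crank '{"translation":[[-14,25,0],[-8,13,10],[0,0,20],[0,0,0],[0,0,0]],"roll":[0,0,0,0,0],"fingers":[0.9,0.9,0.9,0.9,0.9]}'
python3 - <<'E'
from h import *
go(.547,.1620,-.015,-.50)
E
```

```text
clock: 25.3
position: [0.5234, 0.1972, 0.0662]
ee_rot: [-0.0, 0.859, 0.511, -0.001]
contact_force: [1.3, 0.2, 0.7]
width: 0.0773
gripper_force: 0.0
clock: 25.8
position: [0.545, 0.1616, 0.0361]
ee_rot: [-0.001, 0.86, 0.51, -0.001]
contact_force: [0.4, 0.3, 0.3]
width: 0.0768
gripper_force: 0.0
t 25.8 pos [545.  161.6  36.1] shift [ 1.4  1.7 51.1] roll 0.001 shift after roll [ 1.4  1.7 51.1] F [0.4 0.3 0.3] w 76.8 q6 0.67
```

```bash
python3 -m crank '{"translation":[[1,1.5,20],[0,0,15],[0,0,8],[0,0,6],[0,0,0],[0,0,0]],"roll":[0,0,0,0,0,0],"fingers":[0.9,0.9,0.9,0.9,0.9,0.9]}'
python3 -m crank '{"translation":[[0,0,0],[0,0,0],[0,0,0],[0,0,0],[0,0,0],[0,0,0]],"roll":[0,0,0,0,0,0],"fingers":[0.38,0.38,0.38,0.38,0.38,0.38]}' 50
python3 - <<'E'
from h import *
go(.547,.1620,-.015,-.50);print(manip.get_state()["gripper_force"])
E
```

```text
clock: 26.4
position: [0.5484, 0.1622, -0.0113]
ee_rot: [0.0, 0.86, 0.51, 0.0]
contact_force: [-0.1, 0.5, -0.3]
width: 0.077
gripper_force: 0.0
clock: 27.0
position: [0.5486, 0.1621, -0.0111]
ee_rot: [0.0, 0.86, 0.51, 0.001]
contact_force: [-0.7, 0.1, 5.5]
width: 0.0389
gripper_force: 51.4
t 27.0 pos [548.6 162.1 -11.1] shift [-0.8 -1.3  3.9] roll -0.0 shift after roll [-0.8 -1.3  3.9] F [-0.7  0.1  5.5] w 38.9 q6 0.67
51.3591259954228
```

```bash
python3 -m crank '{"translation":[[0,0,-10],[0,0,-20],[0,0,-25],[0,0,-25],[0,0,0],[0,0,0]],"roll":[0,0,-0.104,-0.104,0,0],"fingers":[0.3,0.3,0.3,0.3,0.3,0.3]}'
python3 - <<'E'
from h import *
go(.4635,.400,.067,-.292);print(manip.get_state()["gripper_force"])
E
```

```text
clock: 27.6
position: [0.5478, 0.1619, 0.0683]
ee_rot: [0.0, 0.803, 0.596, 0.0]
contact_force: [0.3, -0.1, -1.4]
width: 0.039
gripper_force: 50.7
t 27.6 pos [547.8 161.9  68.3] shift [ 203.5 -149.6    1.3] roll -0.002 shift after roll [ 203.8 -149.3    1.3] F [ 0.3 -0.1 -1.4] w 39.0 q6 0.46
50.73316140091265
```

```bash
python3 -m crank '{"translation":[[12,-9,0],[25,-18.5,0],[28,-20.5,0],[28,-20.5,0],[28,-20.5,0],[28,-20.5,0],[28,-20.5,0],[26.5,-19.5,0]],"roll":[0,0,0,0,0,0,0,0],"fingers":[0.3,0.3,0.3,0.3,0.3,0.3,0.3,0.3]}'
python3 -m crank '{"translation":[[0,0,0],[0,0,20],[0,0,20],[0,0,0],[0,0,0]],"roll":[0,0,0,0,0],"fingers":[0.3,0.3,0.3,0.3,0.3]}'
python3 - <<'E'
from h import *
go(.4635,.400,-.0151,-.292)
E
```

```text
clock: 28.4
position: [0.4607, 0.4015, 0.0663]
ee_rot: [-0.0, 0.803, 0.597, -0.002]
contact_force: [0.0, 0.2, -1.1]
width: 0.0385
gripper_force: 50.7
clock: 28.9
position: [0.4624, 0.3993, 0.0272]
ee_rot: [-0.0, 0.803, 0.597, -0.001]
contact_force: [0.4, -0.5, -1.1]
width: 0.0386
gripper_force: 50.7
t 28.9 pos [462.4 399.3  27.2] shift [ 1.1  0.9 42.2] roll -0.0 shift after roll [ 1.1  0.9 42.2] F [ 0.4 -0.5 -1.1] w 38.6 q6 0.89
```

```bash
python3 -m crank '{"translation":[[1,0.5,18],[0,0,13],[0,0,6],[0,0,3],[0,0,0.5],[0,0,0],[0,0,0]],"roll":[0,0,0,0,0,0,0],"fingers":[0.3,0.3,0.3,0.3,0.3,0.3,0.3]}'
python3 -m crank '{"translation":[[0,0,1],[0,0,1],[0,0,0],[0,0,0],[0,0,0],[0,0,0],[0,0,0]],"roll":[0,0,0,0,0,0,0],"fingers":[0.3,0.3,0.3,0.3,0.6,0.75,0.75]}'
python3 -m crank '{"translation":[[0,0,-10],[0,0,-30],[0,0,-40],[0,0,-40],[-20,0,-40],[-40,0,-20],[-40,0,0],[-40,0,0]],"roll":[0,0,0,0,0,0,0,0],"fingers":[0.75,0.75,0.75,0.75,0.75,0.75,0.75,0.75]}'
python3 -m crank '{"translation":[[-40,0,0],[-40,0,0],[-40,0,0],[-40,0,0],[-40,0,0],[-40,0,0],[0,0,0],[0,0,0]],"roll":[0,0,0,0,0,0,0,0],"fingers":[0.75,0.75,0.75,0.75,0.75,0.75,0.75,0.75]}'
python3 - <<'E'
from h import *
im=get_image("top");cv2.imwrite("pics/fin_full.png",im)
cv2.imwrite("pics/j.png",cv2.resize(im[180:290,258:458],(800,440),interpolation=cv2.INTER_CUBIC))
# expected tops
B=(.4307,.2908,-.2919)
for n,y,h in(("nut",.114,.028),("flange",.038,.036),("pin",-.038,.054),("sleeve",-.114,.05)):
    print(n,((proj("top",rack(*B,[(0,y,h)]))+.5-[258,180])*4-.5).round(0))
E
```

```text
clock: 29.6
position: [0.4645, 0.4009, -0.0118]
ee_rot: [0.0, 0.802, 0.597, 0.001]
contact_force: [0.8, 0.5, -1.3]
width: 0.0384
gripper_force: 50.7
clock: 30.3
position: [0.4643, 0.4008, -0.0142]
ee_rot: [0.0, 0.802, 0.597, 0.0]
contact_force: [-0.5, 0.6, -0.5]
width: 0.0641
gripper_force: 0.0
clock: 31.1
position: [0.4239, 0.2657, 0.1676]
ee_rot: [0.001, 0.802, 0.597, 0.002]
contact_force: [0.6, 0.1, 0.3]
width: 0.0638
gripper_force: 0.0
clock: 31.9
position: [0.355, 0.0363, 0.1664]
ee_rot: [0.0, 0.803, 0.595, 0.001]
contact_force: [-0.6, -0.2, -0.2]
width: 0.0641
gripper_force: 0.0
nut [[166. 151.]]
flange [[327. 196.]]
pin [[495. 238.]]
sleeve [[661. 289.]]
```

View pics/j.png

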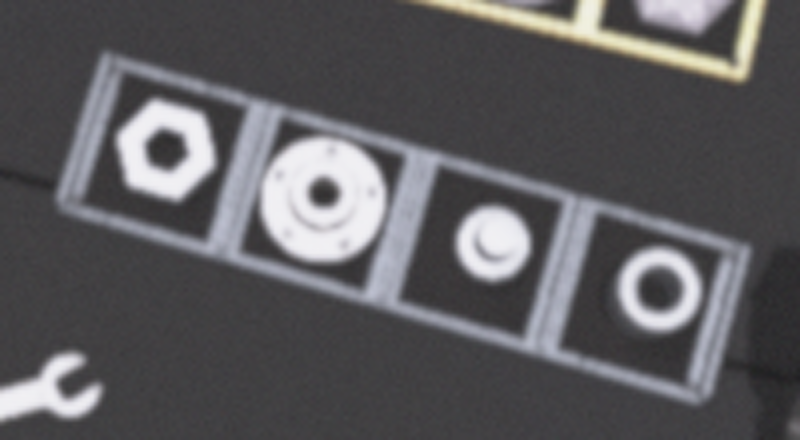

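The final view shows nut (165,150), flange (324,194), pin (495,238) and sleeve (660,290). All are upright and within a pixel (about 1.5 mm) of their expected bay centres, and the arm is clear.

```bash
python3 -c "
from rig import manip
print(manip.sign_off())"
```

```text
the job is handed in; nothing more can be done
None
```

The four parts now stand upright in reverse order on the assembly rack (left to right: nut, flange, pin, sleeve), each within about 2 mm of its bay centre in the final picture, and the job was handed in at about 32 s.

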